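# Zero the kitchen scale and tip the walnuts into its bowl

### The job

Weigh the walnuts: first turn the knob of the kitchen scale until the zero mark of its dial stands under the pointer, and let go of it. The jug's handle is wedged between two tins, so lift the jug of walnuts out of the crate by its rim and stand it upright on the pastry board, let go, then take it by its handle and pour all six walnuts into the scale's bowl with the lip held low over it. Stand the empty jug back upright on the board, leave the scale's setting alone, and do not shift the other things by more than a few centimetres.

Things in the scene. Friction and masses are not known exactly. Their poses are not given: they have to be found in the camera images.
- scale: Mechanical kitchen scale, cannot be moved. White body 240 deep (its x) x 210 mm wide (its y), top at 50 mm; origin under the middle of the body; front towards its -x. Round dial (bezel 90 mm across, glass top 60 mm above the bench) at its x = -68, y = -38 mm; black knob at x = -68, y = +60; steel bowl on a column at x = +60, y = 0.
- knob_top (a point): Centre of the top of the scale's round black zero knob: upright axis, diameter 36 mm, 26 mm tall, top 80 mm above the bench, lower edge 4 mm above the body. Light friction (0.04 N m), stays where left. Turned clockwise (seen from above) it turns the dial card with its marks clockwise, half as far; the pointer does not follow.
- pointer_tip (a point): Tip of the dial's black pointer, 36 mm from the dial's centre, under the glass. With the bowl empty it points straight at the bowl (scale's +x); weight in the bowl turns it clockwise (seen from above), about 0.13 rad for each walnut.
- zero_mark (a point): The zero mark on the white dial card, the widest and longest of its black strokes, 36 mm from the dial's centre. The card turns with the knob; at the start the mark stands 0.3 to 0.6 rad anticlockwise (seen from above) of the pointer.
- dial_centre (a point): Centre of the dial, where card and pointer turn; axes parallel to the scale's.
- bowl_rim (a point): Centre of the mouth of the scale's steel bowl: rim radius 80 mm, 118 mm above the bench, bowl 50 mm deep outside and 46 inside, flat floor of radius 45 mm. The bowl is part of the scale and sinks up to 12 mm under load (200 N/m; about 5 mm under all walnuts).
- crate: Low plywood crate, fixed, 210 (its x) x 230 (its y) mm, walls 8 mm thick and 70 mm high, floor 8 mm thick; origin under its middle. It holds the jug at its x = -38 mm with the handle towards its +x, between the two tins.
- jug: Steel measuring jug holding the walnuts, 115 mm tall, a cone: outer radius 42 mm at the foot, 56 at the rim, wall 3.5 mm, 0.17 to 0.32 kg empty. The walnuts fill it to about 70 mm above its foot. Origin at the centre of its underside, z up through the mouth; strap handle towards its +x, pouring lip towards its -x.
- jug_handle (a point): Middle of the jug's strap handle: flat upright strap 18 mm wide (jug's y) x 6 mm thick, 96 mm from the jug's axis along its +x, 66 mm above its foot. The strap runs from 27 to 105 mm above the foot; level arms at 30 and 102 mm join it to the wall; gap between strap and wall about 42 mm.
- jug_lip (a point): Rim of the jug at the pouring lip: 56 mm from its axis along its -x, 115 mm above its foot. (The small V-shaped spout seen there sticks out 12 mm farther.)
- board: Wooden pastry board, fixed, 380 (its x) x 260 (its y) x 20 mm; origin at the centre of its underside. The rolling pin lies across it 145 mm beyond its middle (its +x), the cutter near its front left corner; the rest is free.
- walnut0: Walnut, one of six alike, about 37 x 34 mm (rolls as a ball of radius 17 mm), 18 g; origin at its middle. Starts in the jug.
- walnut1: Walnut, one of six alike, about 37 x 34 mm (rolls as a ball of radius 17 mm), 18 g; origin at its middle. Starts in the jug.
- walnut2: Walnut, one of six alike, about 37 x 34 mm (rolls as a ball of radius 17 mm), 18 g; origin at its middle. Starts in the jug.
- walnut3: Walnut, one of six alike, about 37 x 34 mm (rolls as a ball of radius 17 mm), 18 g; origin at its middle. Starts in the jug.
- walnut4: Walnut, one of six alike, about 37 x 34 mm (rolls as a ball of radius 17 mm), 18 g; origin at its middle. Starts in the jug.
- walnut5: Walnut, one of six alike, about 37 x 34 mm (rolls as a ball of radius 17 mm), 18 g; origin at its middle. Starts in the jug.
- tin_left: Closed plain metal tin, 79 mm across, 120 mm tall, 0.4 kg, standing in the crate on the left (crate's +y) of the jug's handle, about 8 mm from it; origin at the centre of its underside. Leave it.
- tin_right: The same tin on the right (crate's -y) of the handle. Leave it.
- rolling_pin: Wooden rolling pin, 50 mm thick, 262 mm long, lying along its y on the board; origin at the middle of its underside. Leave it.
- cutter: Steel pastry cutter ring, 68 mm across, 40 mm tall, on the board; origin at the centre of its underside. Leave it.
- ramekin: Small white bowl, 80 mm across, 45 mm tall, on the bench behind; origin at the centre of its underside. Leave it.
- sugar_jar: Glass jar with a steel cap, 72 mm across, 100 mm tall, on the bench behind; origin at the centre of its underside. Leave it.

How it is judged:
By the outcome, as a careful person would: the job done as asked, in the order asked, and still so for the second after the job is handed in, with the robot touching nothing.
It also fails if it takes over 72 s, if anything falls off the work surface, if the arm or the gripper's body presses on something with over 40 N, if the wrist force passes 120 N, or if a joint passes its speed limit or range.

### The arm

A 6-joint arm with a two-finger parallel gripper is mounted at the origin on the work surface. World frame = base frame: x ahead of the robot, y to its left, z up, the work surface at z = 0. Lengths are in m, angles in rad, forces in N, time in s.
With the tool pointing down it reaches from about 0.35 to 0.975 m from the base axis. Payload 4.9 kg.
Tool frame: the origin (TCP) lies between the finger pads, 19 mm behind the fingertips; this is the grasp point; z points along the fingers, y is the line along which they close (so a half turn about z gives the same grasp; the last joint's range is limited). The gripper opens to 85 mm and grips with 20 to 120 N. Pads are 22 mm wide; open, the fingers measure 114 mm over their backs; the gripper's body (76 mm by 85 mm) begins 54 mm behind the grasp point. The pads swing forward as they close: fully open they stand 13 mm farther back than shut.
Start: joints at [-1.234, 0.053, 1.613, -0, 1.476, -0.119], TCP at [0.275, -0.561, 0.25] pointing down, gripper open.
Joint ranges: [-3.01, 3.01], [-1.01, 2.22], [0.06, 2.58], [-1.02, 4.17], [0.09, 2.62], [-3.14, 3.14]. Speed limits (rad/s): [2.57, 2.57, 3.14, 3.14, 3.14, 3.14].

### API

Orientations are given as a rotation vector (axis times angle).
In Python, from station import telemetry, eyes, ctrl gives the robot as it stands.
- The arm moves only by the tool apply_moves, never from a script. Its argument "plan" is a list of rows, each a list of 5 numbers: the finger opening in m, from 0 to 0.0854, then the shift along the tool's x, y, z in m, then the turn about the tool's z in rad. In form: [[jaw, x, y, z, roll], ...]. A call has 1 to 12 rows; each row is the pose to reach, as a shift and turn from the pose commanded when the call began, along the tool's axes at that moment; what a row does not reach only later rows make up. A row lasts 1/12 s, in which the tool goes at most 41.7 mm and 7.16 degrees, less where a joint would pass 70% of its speed; a pose out of reach is approached as far as the arm can. A call with a gripper value outside its range is refused whole. The fingers move at their own pace and stop on an object; "newtons" is the grip in N (left out, the last holds). Time passes only in rows, so rows that repeat a pose let the fingers close. It gives the time, the measured TCP pose, the force, the opening and the grip force at its end, in the units of the state.
- telemetry.get_obs(): the state, without advancing time (a new reading comes with each control period).
- eyes.get_image(name): name is "side" or "top" or "wrist"; returns a dict with "img" (420x560x3 uint8, blue, green, red), "range_z" (420x560 float32, m along the optical axis (not along the pixel's ray), 0 where there is no reading), "K" (3x3 intrinsics, pixels), "dist_coeffs" ([k1, k2, p1, p2, k3] as OpenCV has them; the pictures are not rectified), "pose" (4x4, takes a point from camera to world coordinates); the wrist camera has in their place "hand_eye" (4x4, takes a point from camera to tool coordinates, whose origin is the TCP and whose axes are the flange's). Camera axes: x right, y down, z forward; pixel columns grow to the right and rows downward; lengths in m; the calibration is good to about 2 mm. A picture is of the moment at which its call begins: read the wrist's pose just before it.
- ctrl.finish_job(): hands the job in; it is judged then, once.
Trained networks look in a picture, given as the dict that the camera call returned (one of the last four; its "shot" number tells which), for a name from the list of things; names that differ only in an ending like _2 or _b are one class to them, and where a whole thing is asked for, a point or a joint stands for the part that bears it (a point fixed in the world has none). Each returns a list of dicts, best first, with "confidence" (0 to 1); they miss things now and then, are a little off and sometimes report something else, mostly with a low value. They report only what shows in the picture. A call takes as long as a camera call.
- eyes.search_frame(thing, picture): "box" ([left, top, right, bottom] in pixels, round what is visible of it).
- eyes.outline_of(thing, picture): "region" (420x560 bool, what is visible of it) and "box" ([left, top, right, bottom] in pixels, round what is visible of it).
- eyes.tip_of(thing, picture): "point" ([column, row] in pixels: a listed point, or the origin of a listed thing).
The state is a dict: "t": time; "q": joint angles; "dq": joint speeds; "effort": joint torques, N m; "tool_pos": TCP position; "tool_rot": TCP orientation; "contact_force": force on the tool from outside, world axes, zero at the start; "wrist_torque": the same for the moment, N m; "opening": finger opening in m; "grip_force": force on a finger pad.
Only numpy, scipy, OpenCV 4.12 (cv2) and the standard library are available. Lean on these libraries where they do the work, as an engineer would, in place of code of your own. Each camera call takes 0.05 s, during which the arm holds its last target. There are 200 camera calls.

## Working session

There is one attempt and no reset: what is moved stays moved. The work goes in short steps, Python scripts to look and compute and a tool call to move; the robot and the scene stay as the last step left them, time stands still between calls to the robot, and variables do not carry over. Pictures are saved under pics/ and viewed, at most 10 in all, crops included, and the job is handed in when it is done.

Besides the shell and the picture viewer there is one more tool, called after ">>>" by a JSON object that holds its "api" and its "payload", one argument or row to a line. apply_moves: Moves the arm, as the interface text tells. Its arguments: {"type":"object","properties":{"plan":{"type":"array","items":{"type":"array","items":{"type":"number"}}},"newtons":{"type":"number"}},"required":["plan"]}

```bash
mkdir -p pics
cat > h.py <<'E'
import numpy as np,cv2
from station import telemetry,eyes,ctrl
from scipy.spatial.transform import Rotation as R
def shot(n):
    s=telemetry.get_obs(); p=eyes.get_image(n)
    if n=="wrist":
        T=np.eye(4);T[:3,:3]=R.from_rotvec(s["tool_rot"]).as_matrix();T[:3,3]=s["tool_pos"]
        p["T"]=T@np.array(p["hand_eye"])
    else: p["T"]=np.array(p["pose"])
    return p
def ray(p,px):
    u=cv2.undistortPoints(np.array([[px]],float),np.array(p["K"]),np.array(p["dist_coeffs"]))[0,0]
    return p["T"][:3,3],p["T"][:3,:3]@np.array([u[0],u[1],1])
def atz(p,px,z):
    o,d=ray(p,px); return o+d*(z-o[2])/d[2]
def cloud(p,reg=None,step=1):
    z=p["range_z"]; m=z>0
    if reg is not None: m=m&reg
    v,u=np.nonzero(m); v=v[::step];u=u[::step]
    n=cv2.undistortPoints(np.stack([u,v],1).astype(float)[:,None],np.array(p["K"]),np.array(p["dist_coeffs"]))[:,0]
    d=np.c_[n,np.ones(len(n))]*z[v,u][:,None]
    return d@p["T"][:3,:3].T+p["T"][:3,3]
E
python3 - <<'E'
from h import *
np.set_printoptions(precision=4,suppress=True)
s=telemetry.get_obs();print(s)
for n in ("top","side"):
    p=shot(n);cv2.imwrite(f"pics/{n}0.png",p["img"]);print(n,p["T"])
    for t,z in dict(scale=0,knob_top=.08,dial_centre=.055,pointer_tip=.055,zero_mark=.055,bowl_rim=.118,crate=0,jug=.008,jug_handle=.074,jug_lip=.123,board=0,tin_left=0,tin_right=0,rolling_pin=.02,cutter=.02,ramekin=0,sugar_jar=0).items():
        try:
            r=eyes.tip_of(t,p)
            for q in r[:2]: print(n,t,np.array(q["point"]),round(q["confidence"],2),atz(p,q["point"],z))
        except Exception as e: print(t,e)
print(telemetry.get_obs()["t"])
E
```

```text
{'t': 0.0, 'q': array([-1.234 ,  0.0534,  1.6143, -0.    ,  1.476 , -0.119 ]), 'dq': array([-0.0006, -0.0022, -0.0006, -0.0008, -0.0003,  0.0015]), 'effort': array([ -0.0023, -39.3692, -37.0174,  -0.0002,   0.0071,   0.    ]), 'tool_pos': array([ 0.2749, -0.5606,  0.2488]), 'tool_rot': array([-3.0584, -0.7094,  0.0004]), 'contact_force': array([ 0.1294,  0.3129, -0.6667]), 'wrist_torque': array([-0.0252,  0.0497, -0.0285]), 'grip_force': 0.0, 'opening': 0.0857259205248749}
top [[ 0.0025 -0.9904  0.1385  0.3981]
 [-0.9999 -0.004  -0.0105 -0.004 ]
 [ 0.0109 -0.1385 -0.9903  1.3494]
 [ 0.      0.      0.      1.    ]]
top scale [166.3 252.6] 0.61 [0.4541 0.3104 0.    ]
top knob_top [138.8 280.2] 0.45 [0.3803 0.3593 0.08  ]
top dial_centre [176.7 277.1] 0.9 [0.3882 0.2682 0.055 ]
top pointer_tip [414.7 265.8] 0.63 [ 0.4191 -0.3556  0.055 ]
top zero_mark [173.3 263.5] 0.61 [0.4234 0.2783 0.055 ]
top bowl_rim [153.8 223.3] 0.76 [0.5226 0.317  0.118 ]
top bowl_rim [410.7 246.1] 0.66 [ 0.4673 -0.33    0.118 ]
top crate [395.2 232.9] 0.75 [ 0.5102 -0.3195  0.    ]
top crate [400. 255.] 0.33 [
[... 1461 characters left out ...]
008 ]
side jug_handle [312.1 343.9] 0.88 [ 0.5622 -0.304   0.074 ]
side jug_lip [220.8 364.2] 0.66 [ 0.4173 -0.3454  0.123 ]
side board [271.5 254.1] 0.92 [0.5532 0.     0.    ]
side board [317.9 194. ] 0.29 [0.7163 0.2032 0.    ]
side tin_left [289.5 345.9] 0.7 [ 0.5384 -0.2453  0.    ]
side tin_right [328.3 394. ] 0.89 [ 0.5789 -0.3482  0.    ]
side tin_right [184.5 151.5] 0.45 [0.3834 0.5161 0.    ]
side rolling_pin [335.7 241. ] 0.98 [ 0.6964 -0.011   0.02  ]
side cutter [203.3 232.1] 0.56 [0.4115 0.0864 0.02  ]
side ramekin [318.2 191.8] 0.89 [0.7198 0.2129 0.    ]
side sugar_jar [377.  319.1] 0.69 [ 0.7117 -0.2213  0.    ]
side sugar_jar [243.1 384.4] 0.42 [ 0.4472 -0.3024  0.    ]
1.8
```

View pics/top0.png

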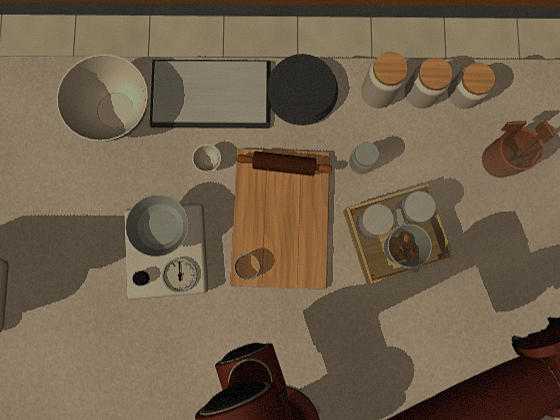

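View pics/side0.png

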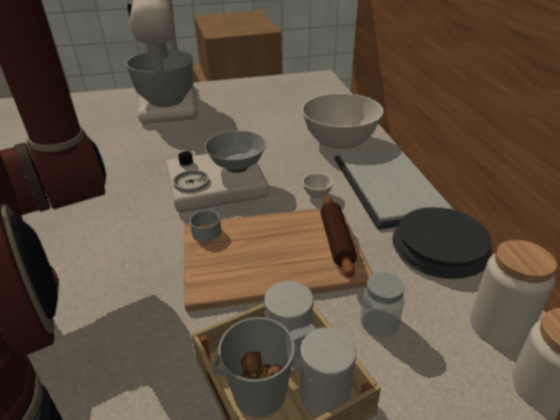

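Run:
```python
from h import *
np.set_printoptions(precision=4,suppress=True)
from scipy.optimize import least_squares
def circ(P):
    r=least_squares(lambda a:np.hypot(P[:,0]-a[0],P[:,1]-a[1])-a[2],[*P[:,:2].mean(0),.05],loss='soft_l1',f_scale=.002).x
    return r
p=shot("top");C=cloud(p)
def sel(x0,x1,y0,y1,z0,z1):
    return C[(C[:,0]>x0)&(C[:,0]<x1)&(C[:,1]>y0)&(C[:,1]<y1)&(C[:,2]>z0)&(C[:,2]<z1)]
k=sel(.33,.43,.31,.41,.07,.09);print("knob",k.mean(0),len(k))
b=sel(.42,.63,.2,.42,.112,.125);print("bowl",circ(b),len(b))
j=sel(.38,.54,-.42,-.24,.112,.13);print("jugrim",circ(j),len(j),j.min(0),j.max(0))
for n,bx in dict(tinL=(.48,.62,-.30,-.18),tinR=(.5,.66,-.44,-.3)).items():
    t=sel(*bx,.12,.14);print(n,circ(t),np.median(t,0),len(t))
bd=sel(.3,.8,-.2,.2,.012,.03);print("board",cv2.minAreaRect((bd[:,:2]*1000).astype(np.float32)))
sc=sel(.25,.65,.1,.45,.04,.056);print("scale",cv2.minAreaRect((sc[:,:2]*1000).astype(np.float32)),len(sc))
cr=sel(.35,.7,-.5,-.15,.06,.076);print("crate",cv2.minAreaRect((cr[:,:2]*1000).astype(np.float32)))
```

```text
knob [0.3853 0.3587 0.0775] 171
bowl [0.5173 0.3103 0.077 ] 330
jugrim [ 0.4754 -0.313   0.0653] 654 [ 0.4027 -0.3822  0.112 ] [ 0.54   -0.24    0.1299]
tinL [ 0.5327 -0.2476  0.0281] [ 0.5324 -0.2474  0.1258] 777
tinR [ 0.5655 -0.3534  0.0284] [ 0.5656 -0.3534  0.1254] 780
board ((547.3086547851562, 0.123077392578125), (391.71484375, 398.7744140625), 0.049411267042160034)
scale ((460.95068359375, 257.2584228515625), (238.7791290283203, 305.2427978515625), 4.693102836608887) 4040
crate ((559.9368286132812, -297.82012939453125), (326.008056640625, 231.72503662109375), 17.000328063964844)
```

>>> {"api": "apply_moves", "payload": {
  "plan": [
    [0.085,0.386,-0.323,-0.03,-1.2],
    [0.085,0.386,-0.323,-0.03,-1.2],
    [0.085,0.386,-0.323,-0.03,-1.2],
    [0.085,0.386,-0.323,-0.03,-1.2],
    [0.085,0.386,-0.323,-0.03,-1.2],
    [0.085,0.386,-0.323,-0.03,-1.2],
    [0.085,0.386,-0.323,-0.03,-1.2],
    [0.085,0.386,-0.323,-0.03,-1.2],
    [0.085,0.386,-0.323,-0.03,-1.2],
    [0.085,0.386,-0.323,-0.03,-1.2],
    [0.085,0.386,-0.323,-0.03,-1.2],
    [0.085,0.386,-0.323,-0.03,-1.2]
  ]
}}

```text
t: 2.85
tool_pos: [0.4782, -0.1031, 0.2803]
tool_rot: [2.124, 2.313, 0.001]
contact_force: [0.7, -0.6, 0.4]
opening: 0.0851
grip_force: 0.0
```

```bash
cat >> h.py <<'E'
def psi():
    s=telemetry.get_obs();x=R.from_rotvec(s["tool_rot"]).as_matrix();return np.arctan2(x[1,0],x[0,0]),s,x
def goal(P,ps=None):
    a,s,M=psi(); d=M.T@(np.array(P)-s["tool_pos"]); r=0 if ps is None else -(ps-a+np.pi)%(2*np.pi)-0
    if ps is not None:
        r=a-ps; r=(r+np.pi)%(2*np.pi)-np.pi
    print("now",s["t"],s["tool_pos"].round(4),"psi",round(np.degrees(a),1),"tilt",M[:,2].round(3),"q",s["q"].round(2),"shift",d.round(4),"roll",round(r,3))
E
python3 - <<'E'
from h import *
np.set_printoptions(precision=4,suppress=True)
p=shot("wrist");print(np.array(p["hand_eye"]),p["K"])
goal([.40,.27,.25],np.radians(95))
E
```

```text
[[-0.0002 -0.9552 -0.296   0.0756]
 [ 1.     -0.0003  0.0003 -0.0007]
 [-0.0004 -0.296   0.9552 -0.1247]
 [ 0.      0.      0.      1.    ]] [[304.8216   0.     279.3175]
 [  0.     304.8216 206.0604]
 [  0.       0.       1.    ]]
now 2.9 [ 0.4805 -0.0969  0.2809] psi 95.3 tilt [ 0.004  0.005 -1.   ] q [-0.35 -0.3   1.88  0.01  1.56 -0.45] shift [ 0.3726 -0.0465  0.0324] roll 0.005
```

>>> {"api": "apply_moves", "payload": {
  "plan": [
    [0.055,0.414,-0.057,0.03,0.0],
    [0.055,0.414,-0.057,0.03,0.0],
    [0.055,0.414,-0.057,0.03,0.0],
    [0.055,0.414,-0.057,0.03,0.0],
    [0.055,0.414,-0.057,0.03,0.0],
    [0.055,0.414,-0.057,0.03,0.0],
    [0.055,0.414,-0.057,0.04,0.0],
    [0.055,0.414,-0.057,0.08,0.0],
    [0.055,0.414,-0.057,0.12,0.0],
    [0.055,0.414,-0.057,0.12,0.0],
    [0.055,0.414,-0.057,0.12,0.0],
    [0.055,0.414,-0.057,0.12,0.0]
  ]
}}

```text
t: 3.9
tool_pos: [0.3816, 0.304, 0.1538]
tool_rot: [-2.117, -2.315, 0.014]
contact_force: [-0.2, -0.3, -1.5]
opening: 0.0548
grip_force: 0.0
```

```bash
cat > dial.py <<'E'
from h import *
import sys
np.set_printoptions(precision=4,suppress=True)
p=shot("wrist")
cv2.imwrite(f"pics/{sys.argv[1]}.png",p["img"])
W={}
for t,z in dict(knob_top=.08,dial_centre=.055,pointer_tip=.055,zero_mark=.055,bowl_rim=.118).items():
    for q in eyes.tip_of(t,p)[:1]:
        W[t]=atz(p,q["point"],z); print(t,np.array(q["point"]),round(q["confidence"],2),W[t])
C=cloud(p);k=C[(np.abs(C[:,2]-.08)<.006)&(np.hypot(C[:,0]-.384,C[:,1]-.358)<.03)];print("knobcloud",k.mean(0),(k.min(0)+k.max(0))/2)
a=lambda v:np.arctan2(v[1],v[0])
c=W.get("dial_centre")
if c is not None:
    print({k:round(a(W[k]-c),3) for k in W if k!="dial_centre"})
goal([.384,.358,.075],np.radians(95))
E
python3 dial.py w1
```

```text
knob_top [298.9 144.3] 0.74 [0.3878 0.3604 0.08  ]
dial_centre [294.6 262.6] 0.6 [0.3962 0.263  0.055 ]
pointer_tip [337.3 262.5] 0.83 [0.4309 0.2663 0.055 ]
zero_mark [333.6 245.7] 0.84 [0.4257 0.2809 0.055 ]
bowl_rim [513.7 254.1] 0.89 [0.5211 0.3126 0.118 ]
knobcloud [0.3871 0.3609 0.0805] [0.3872 0.3604 0.0793]
{'knob_top': np.float64(1.657), 'pointer_tip': np.float64(0.094), 'zero_mark': np.float64(0.544), 'bowl_rim': np.float64(0.378)}
now 4.2 [0.3873 0.3022 0.1616] psi 94.8 tilt [ 0.003  0.001 -1.   ] q [ 0.51 -0.21  2.01 -0.    1.34  0.43] shift [0.0558 0.0011 0.0867] roll -0.004
```

View pics/w1.png

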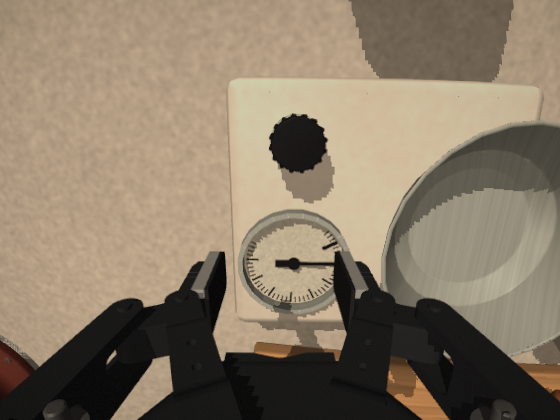

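>>> {"api": "apply_moves", "payload": {
  "plan": [
    [0.055,0.03,0.0025,0.0,0],
    [0.055,0.058,0.005,0.0,0],
    [0.055,0.058,0.005,0.03,0],
    [0.055,0.058,0.005,0.06,0],
    [0.055,0.058,0.005,0.087,0],
    [0.055,0.058,0.005,0.087,0],
    [0.03,0.058,0.005,0.087,0],
    [0.03,0.058,0.005,0.087,0],
    [0.03,0.058,0.005,0.087,0],
    [0.03,0.058,0.005,0.087,0]
  ],
  "newtons": 30
}}

```text
t: 5.03
tool_pos: [0.3876, 0.3608, 0.0747]
tool_rot: [2.124, 2.312, 0.005]
contact_force: [4.4, -3.3, -2.1]
opening: 0.0349
grip_force: 33.2
```

>>> {"api": "apply_moves", "payload": {
  "plan": [
    [0.03,0,0,0,0.1],
    [0.03,0,0,0,0.2],
    [0.03,0,0,0,0.3],
    [0.03,0,0,0,0.4],
    [0.03,0,0,0,0.5],
    [0.03,0,0,0,0.6],
    [0.03,0,0,0,0.7],
    [0.03,0,0,0,0.8],
    [0.03,0,0,0,0.88],
    [0.03,0,0,0,0.88],
    [0.03,0,0,0,0.88]
  ]
}}

```text
t: 5.95
tool_pos: [0.388, 0.3608, 0.0747]
tool_rot: [2.907, 1.187, 0.007]
contact_force: [4.4, -4.2, -2.6]
opening: 0.0349
grip_force: 33.3
```

```bash
python3 dial.py w2
```

```text
knob_top [280.7 289.9] 0.77 [0.387  0.3597 0.08  ]
dial_centre [403.3 352.9] 0.58 [0.3956 0.2646 0.055 ]
pointer_tip [449.4 313.8] 0.68 [0.4315 0.267  0.055 ]
zero_mark [446.5 313.9] 0.63 [0.4303 0.2682 0.055 ]
knobcloud [0.3893 0.3627 0.0803] [0.3894 0.3631 0.08  ]
{'knob_top': np.float64(1.661), 'pointer_tip': np.float64(0.067), 'zero_mark': np.float64(0.105)}
now 6.25 [0.3879 0.3608 0.0747] psi 44.4 tilt [ 0.005  0.001 -1.   ] q [ 0.61  0.    1.97 -0.    1.16  1.41] shift [-0.0048 -0.0008 -0.0003] roll -0.882
```

Run:
```python
import cv2
i=cv2.imread("pics/w2.png")[280:419,330:500];cv2.imwrite("pics/w2c.png",cv2.resize(i,None,fx=4,fy=4,interpolation=2))
```

```text
(no output)
```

View pics/w2c.png

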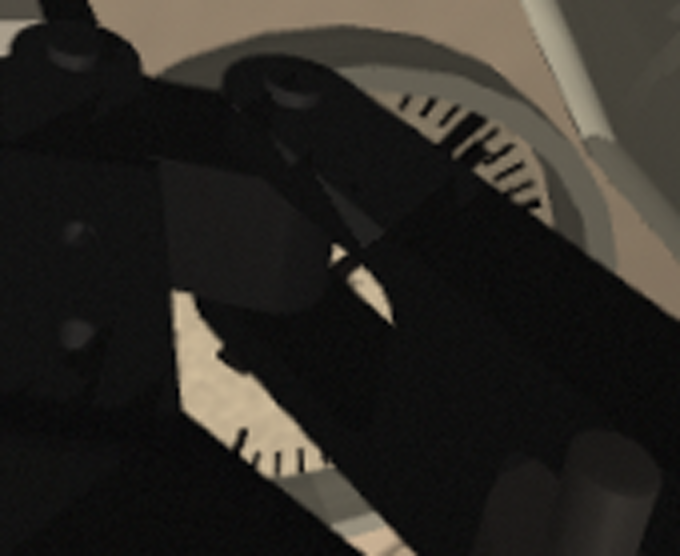

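>>> {"api": "apply_moves", "payload": {
  "plan": [
    [0.055,0,0,0,0],
    [0.055,0,0,0,0],
    [0.055,0,0,0,0],
    [0.055,0,0,-0.03,0],
    [0.055,0,0,-0.055,0],
    [0.055,-0.03,0.022,-0.055,0],
    [0.055,-0.06,0.045,-0.055,0],
    [0.055,-0.09,0.065,-0.055,0],
    [0.055,-0.102,0.076,-0.055,0],
    [0.055,-0.102,0.076,-0.055,0],
    [0.055,-0.102,0.076,-0.055,0]
  ]
}}

```text
t: 7.17
tool_pos: [0.3666, 0.2352, 0.1285]
tool_rot: [-2.908, -1.186, -0.003]
contact_force: [-0.4, 0.1, -1.1]
opening: 0.055
grip_force: 0.0
```

```bash
python3 dial.py w3
python3 - <<'E'
import cv2
i=cv2.imread("pics/w3.png");cv2.imwrite("pics/w3c.png",cv2.resize(i[60:300,180:440],None,fx=2.3,fy=2.3,interpolation=2))
E
```

```text
knob_top [137.9  61.6] 0.87 [0.3866 0.3606 0.08  ]
dial_centre [282.3 170.3] 0.83 [0.3951 0.261  0.055 ]
pointer_tip [319.8 123.5] 0.58 [0.4331 0.2651 0.055 ]
zero_mark [316.1 124.1] 0.9 [0.4312 0.2665 0.055 ]
knobcloud [0.3881 0.3589 0.0803] [0.3873 0.3602 0.0786]
{'knob_top': np.float64(1.656), 'pointer_tip': np.float64(0.107), 'zero_mark': np.float64(0.15)}
now 7.4667 [0.3664 0.2359 0.1278] psi 44.5 tilt [-0.  0. -1.] q [ 0.4  -0.32  2.16  0.    1.3   1.19] shift [ 0.0981 -0.0747  0.0528] roll -0.881
```

View pics/w3c.png

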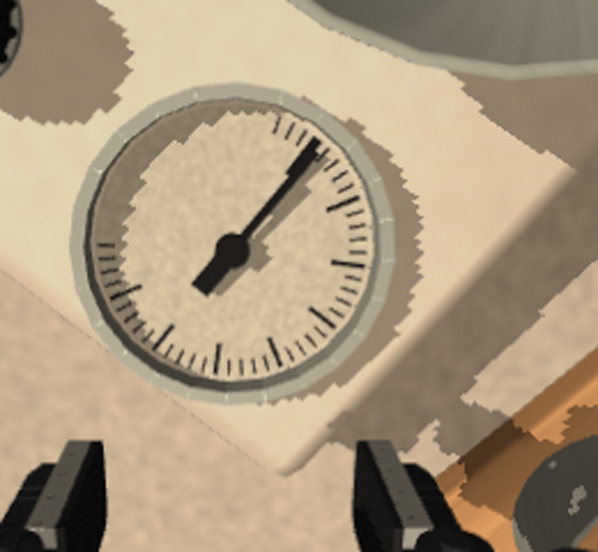

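Run:
```python
import cv2
i=cv2.imread("pics/w3.png");c=i[100:200,255:345];c=cv2.convertScaleAbs(c,alpha=1.3);cv2.imwrite("pics/w3d.png",cv2.resize(c,None,fx=6,fy=6,interpolation=cv2.INTER_NEAREST))
```

```text
(no output)
```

View pics/w3d.png

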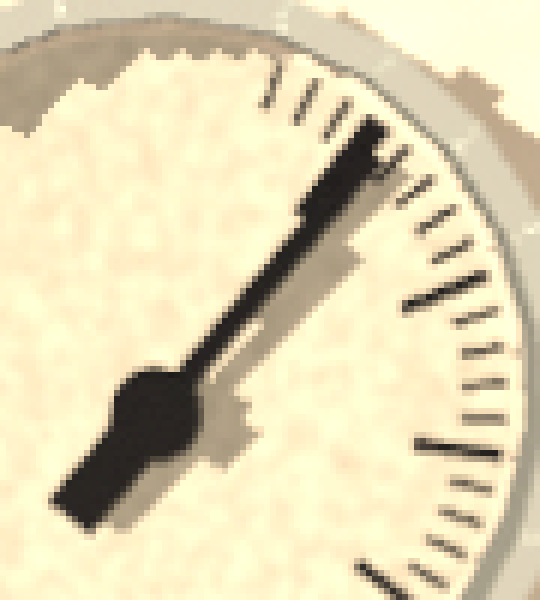

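```bash
cat > ang.py <<'E'
from h import *
import sys
np.set_printoptions(precision=3,suppress=True)
# offline: image, T of camera from args
from scipy.optimize import least_squares
def analyse(p,dc,show=True):
    g=cv2.cvtColor(p["img"],cv2.COLOR_BGR2GRAY)
    xs=np.linspace(-.042,.042,841);X,Y=np.meshgrid(xs,xs)  # world-aligned rectified dial, 0.1mm
    def rect(z):
        P=np.stack([X+dc[0],Y+dc[1],np.full_like(X,z)],-1).reshape(-1,3)
        Ti=np.linalg.inv(p["T"]);q=P@Ti[:3,:3].T+Ti[:3,3]
        px=cv2.projectPoints(q,np.zeros(3),np.zeros(3),np.array(p["K"]),np.array(p["dist_coeffs"]))[0].reshape(*X.shape,2).astype(np.float32)
        return cv2.remap(g,px[...,0],px[...,1],cv2.INTER_CUBIC)
    r=rect(.055);d=(r<50)
    return X,Y,r,d
E
python3 - <<'E'
from ang import *
p=shot("wrist"); print(telemetry.get_obs()["tool_pos"])
X,Y,r,d=analyse(p,[.3953,.2625])
n,l,s,c=cv2.connectedComponentsWithStats(d.astype(np.uint8))
b=1+np.argmax(s[1:,4]);print(s[b],X[0,0])
m=(l==b); pts=np.c_[X[m],Y[m]]
# hub centre: max of distance transform
D=cv2.distanceTransform(m.astype(np.uint8),cv2.DIST_L2,5);i=np.unravel_index(D.argmax(),D.shape);hub=np.array([X[i],Y[i]]);print("hub mm",hub*1e3,D.max()*.1)
v=pts-hub;rr=np.hypot(*v.T);a=np.arctan2(v[:,1],v[:,0])
for lo in range(4,42,2):
    k=(rr*1e3>=lo)&(rr*1e3<lo+2)&(np.abs(a)<1)
    if k.any(): print(lo,"mean %.3f min %.3f max %.3f"%(a[k].mean(),a[k].min(),a[k].max()),k.sum())
k=(rr*1e3>6)&(np.abs(a)>2);print("tail",np.arctan2(-v[k].mean(0)[1],-v[k].mean(0)[0]))
cv2.imwrite("pics/rect.png",cv2.resize(r[::-1],(600,600)))
E
```

```text
[0.366 0.236 0.128]
[  271   372   531   109 20374] -0.042
hub mm [-0.3  0. ] 4.533799
4 mean 0.076 min -0.996 max 0.996 963
6 mean 0.109 min -0.050 max 0.261 367
8 mean 0.104 min 0.000 max 0.212 345
10 mean 0.101 min 0.019 max 0.181 349
12 mean 0.099 min 0.025 max 0.172 344
14 mean 0.091 min 0.025 max 0.159 384
16 mean 0.092 min 0.031 max 0.155 404
18 mean 0.089 min 0.037 max 0.144 389
20 mean 0.089 min 0.040 max 0.137 393
22 mean 0.089 min 0.045 max 0.134 395
24 mean 0.086 min 0.048 max 0.127 384
26 mean 0.108 min 0.049 max 0.178 606
28 mean 0.114 min 0.050 max 0.179 703
30 mean 0.111 min 0.053 max 0.171 714
32 mean 0.115 min 0.058 max 0.169 704
34 mean 0.112 min 0.055 max 0.166 705
36 mean 0.132 min 0.097 max 0.162 430
38 mean 0.130 min 0.104 max 0.158 139
tail 0.07083925495171728
```

View pics/rect.png

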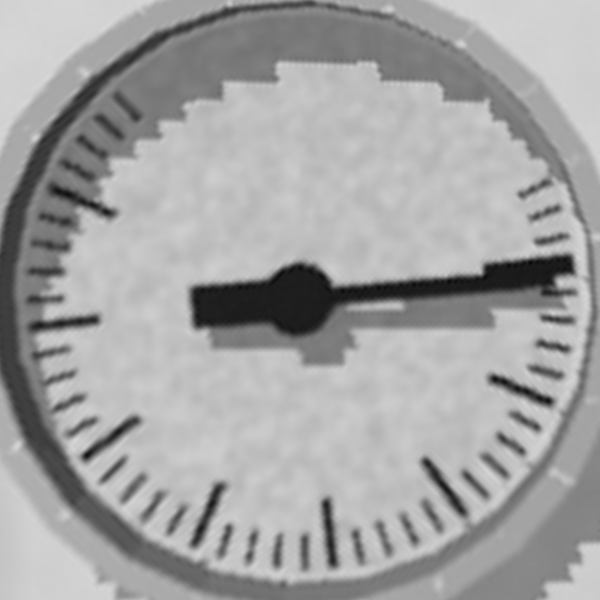

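>>> {"api": "apply_moves", "payload": {
  "plan": [
    [0.055,0.035,-0.025,0,0],
    [0.055,0.07,-0.05,0,0],
    [0.055,0.102,-0.076,0,0],
    [0.055,0.102,-0.076,0.02,0],
    [0.055,0.102,-0.076,0.053,0],
    [0.055,0.102,-0.076,0.053,0],
    [0.03,0.102,-0.076,0.053,0],
    [0.03,0.102,-0.076,0.053,0],
    [0.03,0.102,-0.076,0.053,0],
    [0.03,0.102,-0.076,0.053,0.05],
    [0.03,0.102,-0.076,0.053,0.1],
    [0.03,0.102,-0.076,0.053,0.1]
  ]
}}

```text
t: 8.52
tool_pos: [0.3863, 0.3594, 0.0747]
tool_rot: [2.963, 1.038, 0.001]
contact_force: [4.0, -2.3, -10.2]
opening: 0.0351
grip_force: 32.2
```

>>> {"api": "apply_moves", "payload": {
  "plan": [
    [0.03,0,0,0,0],
    [0.055,0,0,0,0],
    [0.055,0,0,0,0],
    [0.055,0,0,-0.03,0],
    [0.055,0,0,-0.055,0],
    [0.055,-0.03,0.022,-0.055,-0.05],
    [0.055,-0.06,0.045,-0.055,-0.1],
    [0.055,-0.09,0.065,-0.055,-0.1],
    [0.055,-0.094,0.086,-0.055,-0.1],
    [0.055,-0.094,0.086,-0.055,-0.1],
    [0.055,-0.094,0.086,-0.055,-0.1]
  ]
}}

```text
t: 9.43
tool_pos: [0.3675, 0.2349, 0.1318]
tool_rot: [-2.908, -1.185, -0.006]
contact_force: [0.4, 0.6, -0.1]
opening: 0.0549
grip_force: 0.0
```

Run:
```python
from ang import *
p=shot("wrist"); print(telemetry.get_obs()["tool_pos"])
pp={n:eyes.tip_of(n,p)[0]["point"] for n in("dial_centre","pointer_tip","zero_mark")}
W={n:atz(p,q,.055) for n,q in pp.items()};c=W["dial_centre"]
print([np.arctan2(*(W[n]-c)[1::-1]) for n in("pointer_tip","zero_mark")])
X,Y,r,d=analyse(p,[.3953,.2625])
n,l,s,c=cv2.connectedComponentsWithStats(d.astype(np.uint8))
b=1+np.argmax(s[1:,4]);m=(l==b); pts=np.c_[X[m],Y[m]]
D=cv2.distanceTransform(m.astype(np.uint8),cv2.DIST_L2,5);i=np.unravel_index(D.argmax(),D.shape);hub=np.array([X[i],Y[i]]);print(hub*1e3)
v=pts-hub;rr=np.hypot(*v.T);a=np.arctan2(v[:,1],v[:,0])
for lo in range(18,42,2):
    k=(rr*1e3>=lo)&(rr*1e3<lo+2)&(np.abs(a)<1)
    if k.any(): print(lo,"mean %.3f min %.3f max %.3f"%(a[k].mean(),a[k].min(),a[k].max()),k.sum())
k=(rr*1e3>6)&(np.abs(a)>2);print("tail",np.arctan2(-v[k].mean(0)[1],-v[k].mean(0)[0]))
print(telemetry.get_obs()["t"])
goal([.48,-.20,.30],None)
```

```text
[0.367 0.235 0.132]
[np.float64(0.09193152252237029), np.float64(0.10817515710982226)]
[-0.3 -0.1]
18 mean 0.093 min 0.044 max 0.143 363
20 mean 0.095 min 0.049 max 0.143 382
22 mean 0.091 min 0.047 max 0.137 385
24 mean 0.091 min 0.050 max 0.131 392
26 mean 0.097 min 0.054 max 0.142 444
28 mean 0.095 min 0.053 max 0.139 475
30 mean 0.098 min 0.060 max 0.137 434
32 mean 0.097 min 0.063 max 0.131 446
34 mean 0.095 min 0.064 max 0.127 418
36 mean 0.096 min 0.065 max 0.126 430
38 mean 0.094 min 0.065 max 0.124 159
tail 0.06177023532444655
9.6333
now 9.6333 [0.367 0.236 0.131] psi 44.5 tilt [ 0.001  0.001 -1.   ] q [ 0.4  -0.32  2.16  0.    1.31  1.19] shift [-0.225  0.39  -0.17 ] roll 0
```

>>> {"api": "apply_moves", "payload": {
  "plan": [
    [0.05,-0.293,0.427,-0.13,-1.5],
    [0.05,-0.293,0.427,-0.13,-1.5],
    [0.05,-0.293,0.427,-0.13,-1.5],
    [0.05,-0.293,0.427,-0.13,-1.5],
    [0.05,-0.293,0.427,-0.13,-1.5],
    [0.05,-0.293,0.427,-0.13,-1.5],
    [0.05,-0.293,0.427,-0.13,-1.5],
    [0.05,-0.293,0.427,-0.13,-1.5],
    [0.05,-0.293,0.427,-0.13,-1.5],
    [0.05,-0.293,0.427,-0.13,-1.5],
    [0.05,-0.293,0.427,-0.13,-1.5],
    [0.05,-0.293,0.427,-0.13,-1.5]
  ]
}}

```text
t: 10.63
tool_pos: [0.4396, -0.1712, 0.2337]
tool_rot: [1.624, 2.689, 0.001]
contact_force: [1.1, -0.5, -0.6]
opening: 0.0502
grip_force: 0.0
```

>>> {"api": "apply_moves", "payload": {
  "plan": [
    [0.05,0,0,0,-1.16],
    [0.05,0,0,0,-1.16],
    [0.05,0,0,0,-1.16],
    [0.05,0,0,0,-1.16],
    [0.05,0,0,0,-1.16],
    [0.05,0,0,0,-1.16],
    [0.05,0,0,0,-1.16],
    [0.05,0,0,0,-1.16],
    [0.05,0,0,0,-1.16],
    [0.05,0,0,0,-1.16],
    [0.05,0,0,0,-1.16]
  ]
}}

```text
t: 11.55
tool_pos: [0.4396, -0.1695, 0.2331]
tool_rot: [0.108, -3.139, -0.001]
contact_force: [0.1, -0.3, 0.4]
opening: 0.0502
grip_force: 0.0
```

```bash
cat > jug.py <<'E'
from h import *
import sys
np.set_printoptions(precision=4,suppress=True)
from scipy.optimize import least_squares
zf=float(sys.argv[2])  # foot height
p=shot("wrist");cv2.imwrite(f"pics/{sys.argv[1]}.png",p["img"])
reg=None
o=eyes.outline_of("jug",p)
for t,z in dict(jug=0,jug_lip=.115,jug_handle=.066).items():
    for q in eyes.tip_of(t,p)[:1]: print(t,np.array(q["point"]),round(q["confidence"],2),atz(p,q["point"],zf+z))
for q in eyes.tip_of("tin_left",p)[:1]: print("tin_left",atz(p,q["point"],.008))
for q in eyes.tip_of("tin_right",p)[:1]: print("tin_right",atz(p,q["point"],.008))
if o:
    C=cloud(p,o[0]["region"]);k=C[np.abs(C[:,2]-zf-.113)<.006]
    r=least_squares(lambda a:np.hypot(k[:,0]-a[0],k[:,1]-a[1])-.0545,k[:,:2].mean(0),loss='soft_l1',f_scale=.002).x
    print("conf",o[0]["confidence"],"rim centre",r,len(k),"box",o[0]["box"],"zmax",np.percentile(C[:,2],[50,90,98]))
goal([*r,zf+.115+.1])
E
python3 jug.py j1 .008
```

```text
jug [211.1 250.8] 0.72 [ 0.5366 -0.2491  0.008 ]
jug_lip [ 65.7 166.9] 0.83 [ 0.415  -0.3425  0.123 ]
jug_handle [161.4 223.5] 0.45 [ 0.4776 -0.2852  0.074 ]
tin_right [ 0.569 -0.353  0.008]
conf 0.7 rim centre [ 0.468  -0.3242] 3310 box [33.0, 148.3, 179.4, 293.9] zmax [0.098  0.123  0.1242]
now 11.9 [ 0.439  -0.17    0.2332] psi -176.2 tilt [ 0.  0. -1.] q [-0.53 -0.32  1.98  0.    1.48 -2.16] shift [-0.0186 -0.1558  0.0102] roll 0
```

>>> {"api": "apply_moves", "payload": {
  "plan": [
    [0.05,-0.007,-0.104,0,-0.23],
    [0.05,-0.007,-0.104,0,-0.23],
    [0.05,-0.007,-0.104,0,-0.23],
    [0.05,-0.007,-0.104,0.04,-0.23],
    [0.05,-0.007,-0.104,0.08,-0.23],
    [0.05,-0.007,-0.104,0.105,-0.23],
    [0.05,-0.007,-0.104,0.122,-0.23],
    [0.05,-0.007,-0.104,0.122,-0.23]
  ]
}}

```text
t: 12.57
tool_pos: [0.4501, -0.2713, 0.106]
tool_rot: [0.462, -3.101, -0.011]
contact_force: [-0.7, 0.4, -0.9]
opening: 0.0502
grip_force: 0.0
```

>>> {"api": "apply_moves", "payload": {
  "plan": [
    [0.0,0,0,0,0],
    [0.0,0,0,0,0],
    [0.0,0,0,0,0],
    [0.0,0,0,0,0],
    [0.0,0,0,0,0],
    [0.0,0,0,0,0],
    [0.0,0,0,0,0]
  ],
  "newtons": 80
}}

```text
t: 13.15
tool_pos: [0.4562, -0.2787, 0.1174]
tool_rot: [-0.463, 3.1, -0.025]
contact_force: [-0.3, -5.9, 9.0]
opening: 0.0026
grip_force: 78.1
```

>>> {"api": "apply_moves", "payload": {
  "plan": [
    [0.0,0,0,-0.01,0],
    [0.0,0,0,-0.02,0],
    [0.0,0,0,-0.035,0],
    [0.0,0,0,-0.05,0],
    [0.0,0,0,-0.07,0],
    [0.0,0,0,-0.09,0],
    [0.0,0,0,-0.11,0],
    [0.0,0,0,-0.13,0],
    [0.0,0,0,-0.14,0],
    [0.0,0,0,-0.14,0]
  ]
}}

```text
t: 13.98
tool_pos: [0.4537, -0.2737, 0.2541]
tool_rot: [-0.464, 3.104, -0.004]
contact_force: [-0.3, -0.2, -3.5]
opening: 0.0018
grip_force: 78.9
```

Run:
```python
from h import *
p=shot("side");cv2.imwrite("pics/s2.png",p["img"])
goal([.63,0,.25],np.radians(90)); print(telemetry.get_obs()["contact_force"])
```

```text
now 14.0333 [ 0.4531 -0.2732  0.252 ] psi -163.0 tilt [ 0.001 -0.    -1.   ] q [-0.68 -0.18  1.83  0.    1.49 -2.55] shift [-0.2491  0.2095  0.0021] roll 1.868
[-0.17080937  0.21636942 -4.10081034]
```

View pics/s2.png

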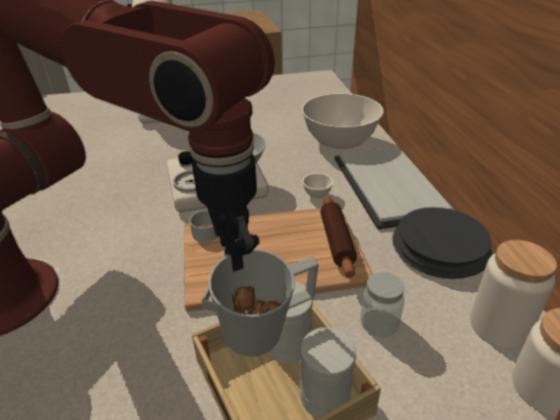

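>>> {"api": "apply_moves", "payload": {
  "plan": [
    [0,-0.005,0.005,-0.02,0.04],
    [0,-0.015,0.015,-0.03,0.12],
    [0,-0.033,0.032,-0.03,0.24],
    [0,-0.054,0.053,-0.03,0.36],
    [0,-0.076,0.074,-0.03,0.48],
    [0,-0.098,0.095,-0.03,0.6],
    [0,-0.12,0.117,-0.03,0.72],
    [0,-0.142,0.138,-0.03,0.84],
    [0,-0.164,0.16,-0.03,0.96],
    [0,-0.185,0.181,-0.03,1.08],
    [0,-0.203,0.198,-0.03,1.2],
    [0,-0.215,0.209,-0.03,1.32]
  ]
}}

```text
t: 15.03
tool_pos: [0.5972, -0.0079, 0.2783]
tool_rot: [-1.541, -2.733, 0.0]
contact_force: [0.2, -0.1, -3.9]
opening: 0.0018
grip_force: 78.8
```

>>> {"api": "apply_moves", "payload": {
  "plan": [
    [0,0,0,0,0.12],
    [0,0,0,0.01,0.24],
    [0,0,0,0.02,0.36],
    [0,0,0,0.04,0.46],
    [0,0,0,0.06,0.53],
    [0,0,0,0.08,0.548],
    [0,0,0,0.1,0.548],
    [0,0,0,0.11,0.548],
    [0,0,0,0.12,0.548],
    [0,0,0,0.12,0.548]
  ]
}}

```text
t: 15.87
tool_pos: [0.5955, -0.0104, 0.1576]
tool_rot: [-2.219, -2.218, 0.005]
contact_force: [0.4, 0.4, -4.3]
opening: 0.0022
grip_force: 78.9
```

Run:
```python
from h import *
p=shot("side");cv2.imwrite("pics/s3.png",p["img"])
o=eyes.outline_of("jug",p)[0];C=cloud(p,o["region"]);C=C[(C[:,0]>.45)&(C[:,0]<.7)&(abs(C[:,1])<.18)]
print(o["confidence"],np.percentile(C,[1,5,50,95,99],axis=0).round(3))
goal([.598,-.01,.13],np.radians(90)); print(telemetry.get_obs()["contact_force"])
```

```text
0.65 [[ 0.493 -0.113  0.052]
 [ 0.502 -0.111  0.066]
 [ 0.543 -0.046  0.126]
 [ 0.586  0.037  0.157]
 [ 0.593  0.04   0.162]]
now 15.9667 [ 0.5974 -0.0106  0.1612] psi 90.0 tilt [-0.  0. -1.] q [-0.14  0.06  1.76  0.    1.32 -0.14] shift [0.0006 0.0006 0.0312] roll -0.001
[ 0.41382815  0.19501452 -3.03249592]
```

>>> {"api": "apply_moves", "payload": {
  "plan": [
    [0,0,0,0.008,0],
    [0,0,0,0.014,0],
    [0,0,0,0.018,0],
    [0,0,0,0.021,0],
    [0,0,0,0.023,0],
    [0,0,0,0.025,0],
    [0,0,0,0.025,0]
  ]
}}

```text
t: 16.55
tool_pos: [0.5976, -0.0107, 0.1364]
tool_rot: [2.222, 2.221, 0.0]
contact_force: [0.3, 0.7, -3.3]
opening: 0.0021
grip_force: 79.1
```

>>> {"api": "apply_moves", "payload": {
  "plan": [
    [0,0,0,0.002,0],
    [0,0,0,0.003,0],
    [0,0,0,0.004,0],
    [0,0,0,0.005,0],
    [0,0,0,0.005,0]
  ]
}}

```text
t: 16.97
tool_pos: [0.5993, -0.0108, 0.1349]
tool_rot: [2.22, 2.218, 0.004]
contact_force: [-0.6, 1.1, 8.7]
opening: 0.002
grip_force: 81.2
```

>>> {"api": "apply_moves", "payload": {
  "plan": [
    [0.03,0,0,0,0],
    [0.03,0,0,0,0],
    [0.03,0,0,0,0],
    [0.03,0,0,-0.02,0],
    [0.03,0,0,-0.06,0],
    [0.03,0,0,-0.1,0],
    [0.03,0,-0.03,-0.13,0],
    [0.03,0,-0.05,-0.13,0],
    [0.03,0,-0.05,-0.13,0],
    [0.03,0,-0.05,-0.13,0]
  ]
}}

```text
t: 17.8
tool_pos: [0.5469, -0.0106, 0.2614]
tool_rot: [2.222, 2.22, 0.001]
contact_force: [0.9, -0.0, 0.4]
opening: 0.0299
grip_force: 0.0
```

```bash
python3 jug.py j2 .02
python3 - <<'E'
import cv2
print(1)
E
```

```text
jug [291.1 174.4] 0.79 [ 0.5609 -0.0081  0.02  ]
jug_lip [291.7 137.9] 0.74 [0.5564 0.0448 0.135 ]
jug_handle [292.4 177.7] 0.74 [0.5596 0.0017 0.086 ]
tin_left [ 0.5338 -0.2478  0.008 ]
conf 0.96 rim centre [ 0.5579 -0.0106] 2425 box [229.3, 122.9, 358.0, 293.3] zmax [0.1091 0.1355 0.1366]
now 18.15 [ 0.5475 -0.0106  0.2601] psi 90.0 tilt [-0.002  0.    -1.   ] q [-0.16 -0.14  1.78 -0.    1.5  -0.15] shift [-0.      0.0105  0.0251] roll 0
1
```

View pics/j2.png

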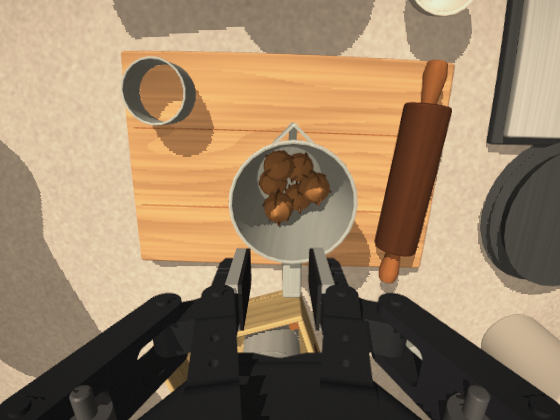

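>>> {"api": "apply_moves", "payload": {
  "plan": [
    [0.05,-0.035,0.01,0,0],
    [0.05,-0.075,0.01,0,0],
    [0.05,-0.097,0.01,0,0],
    [0.05,-0.097,0.01,0.03,0],
    [0.05,-0.097,0.01,0.07,0],
    [0.05,-0.097,0.01,0.11,0],
    [0.05,-0.097,0.01,0.14,0],
    [0.05,-0.097,0.01,0.16,0],
    [0.05,-0.097,0.01,0.172,0],
    [0.05,-0.097,0.01,0.172,0]
  ]
}}

```text
t: 18.98
tool_pos: [0.5552, -0.107, 0.0854]
tool_rot: [-2.218, -2.216, 0.005]
contact_force: [-0.4, -0.3, -0.0]
opening: 0.0504
grip_force: 0.0
```

Run:
```python
from h import *
p=shot("wrist");C=cloud(p)
a,s,M=psi();print(s["tool_pos"],s["contact_force"])
k=C[(abs(C[:,1]+.107)<.03)&(abs(C[:,0]-.559)<.02)&(abs(C[:,2]-.122)<.006)];print(len(k),np.percentile(k,[2,50,98],axis=0).round(4) if len(k) else 0)
```

```text
[ 0.55668531 -0.10742833  0.08787942] [ 0.3328677 -0.752966   0.543232 ]
4570 [[ 0.5495 -0.109   0.1242]
 [ 0.5581 -0.092   0.1257]
 [ 0.5667 -0.0776  0.1268]]
```

>>> {"api": "apply_moves", "payload": {
  "plan": [
    [0.05,0.001,0.0015,0,0],
    [0.01,0.001,0.0015,0,0],
    [0.01,0.001,0.0015,0,0],
    [0.01,0.001,0.0015,0,0],
    [0.01,0.001,0.0015,0,0],
    [0.01,0.001,0.0015,0,0],
    [0.01,0.001,0.0015,-0.005,0],
    [0.01,0.001,0.0015,-0.01,0],
    [0.01,0.001,0.0015,-0.015,0],
    [0.01,0.001,0.0015,-0.02,0],
    [0.01,0.001,0.0015,-0.02,0]
  ],
  "newtons": 120
}}

```text
t: 19.95
tool_pos: [0.5592, -0.1068, 0.1101]
tool_rot: [2.221, 2.22, 0.001]
contact_force: [1.2, -0.6, -4.1]
opening: 0.0161
grip_force: 117.2
```

```bash
cat > tilt.py <<'E'
from h import *
import sys
np.set_printoptions(precision=4,suppress=True)
p=shot("side");cv2.imwrite(f"pics/{sys.argv[1]}.png",p["img"])
o=eyes.outline_of("jug",p);a,s,M=psi()
print("t",s["t"],s["tool_pos"],s["contact_force"],s["wrist_torque"],s["opening"],s["grip_force"])
H=s["tool_pos"]
if o:
    C=cloud(p,o[0]["region"]);C=C[np.linalg.norm(C-H,axis=1)<.22]
    print(o[0]["confidence"],len(C),"y,z rel handle",np.percentile((C-H)[:,1:],[2,50,98],axis=0).round(3))
    # fit jug pose by tilt th: cone surface, axis at 0.096 from handle
    from scipy.optimize import least_squares
    D=C-H;r0=float(sys.argv[2]) if len(sys.argv)>2 else .066
    best=[]
    for th0 in np.radians(range(0,120,10)):
        def res(v):
            th,h,x0=v; 
            # jug frame: xj along -y when th=0; z up
            c,sn=np.cos(th),np.sin(th)
            ex=np.array([-c,sn]);ez=np.array([sn,c])  # (y,z) comps
            xj=D[:,1:]@ex+.096; zj=D[:,1:]@ez+h
            zc=np.clip(zj,0,.115);rad=np.hypot(xj,D[:,0]-x0)
            return np.hypot(np.minimum(abs(rad-(.042+zc*.1217)),abs(rad-(.0385+zc*.1217))),zj-zc)
        f=least_squares(res,[th0,r0,0],loss='soft_l1',f_scale=.003,bounds=([-.2,r0-.012,-.01],[2.3,r0+.012,.01]));best.append((f.cost,*f.x))
    b=min(best);print("tilt deg %.1f h %.4f x0 %.4f cost %.5f"%(np.degrees(b[1]),b[2],b[3],b[0]/len(D)))
E
python3 tilt.py s4
```

```text
t 20.05 [ 0.5588 -0.1067  0.1092] [ 0.3719 -0.6404 -4.436 ] [-0.3157  0.0127  0.0399] 0.015760917388907423 117.13429927825928
0.8 921 y,z rel handle [[-0.007 -0.067]
 [ 0.059  0.008]
 [ 0.142  0.043]]
tilt deg -1.8 h 0.0780 x0 -0.0009 cost 0.00004
```

>>> {"api": "apply_moves", "payload": {
  "plan": [
    [0.01,0,0,-0.015,0],
    [0.01,0,0,-0.045,0],
    [0.01,0.01,-0.002,-0.08,0],
    [0.01,0.03,-0.004,-0.115,0],
    [0.01,0.06,-0.008,-0.145,0],
    [0.01,0.095,-0.012,-0.156,0],
    [0.01,0.13,-0.016,-0.156,0],
    [0.01,0.165,-0.02,-0.156,0],
    [0.01,0.2,-0.024,-0.156,0],
    [0.01,0.235,-0.028,-0.156,0],
    [0.01,0.265,-0.032,-0.156,0],
    [0.01,0.29,-0.035,-0.156,0]
  ]
}}

```text
t: 21.05
tool_pos: [0.5228, 0.1855, 0.2644]
tool_rot: [-2.22, -2.221, 0.002]
contact_force: [0.6, -0.7, -4.5]
opening: 0.0159
grip_force: 117.5
```

>>> {"api": "apply_moves", "payload": {
  "plan": [
    [0.01,0.02,-0.002,0,0],
    [0.01,0.036,-0.003,0,0],
    [0.01,0.046,-0.004,0,0],
    [0.01,0.052,-0.004,0,0],
    [0.01,0.052,-0.004,0,0]
  ]
}}

```text
t: 21.47
tool_pos: [0.5197, 0.2359, 0.2646]
tool_rot: [-2.221, -2.222, 0.001]
contact_force: [-0.9, -0.2, -3.7]
opening: 0.0157
grip_force: 117.5
```

>>> {"api": "apply_moves", "payload": {
  "plan": [
    [0.01,0,0,0,0],
    [0.01,0,0,0,0],
    [0.01,0,0,0,0],
    [0.01,0,0,0,0]
  ],
  "newtons": 50
}}

```text
t: 21.8
tool_pos: [0.5202, 0.2346, 0.2652]
tool_rot: [2.223, 2.219, -0.0]
contact_force: [-0.3, -0.2, -3.7]
opening: 0.0157
grip_force: 117.5
```

```bash
python3 tilt.py s5 .068
```

```text
t 21.9 [0.5202 0.2349 0.2652] [-0.4839 -0.4768 -4.0471] [-0.3067  0.061   0.0245] 0.016044884529387585 117.52223253250122
0.95 1020 y,z rel handle [[-0.008 -0.07 ]
 [ 0.053 -0.019]
 [ 0.132  0.039]]
tilt deg 0.8 h 0.0800 x0 -0.0011 cost 0.00004
```

>>> {"api": "apply_moves", "payload": {
  "plan": [
    [0.012,0,0,0,0],
    [0.012,0,0,0,0],
    [0.012,0,0,0,0]
  ],
  "newtons": 45
}}

```text
t: 22.15
tool_pos: [0.5201, 0.2353, 0.2652]
tool_rot: [2.222, 2.221, 0.0]
contact_force: [-0.3, 0.5, -3.6]
opening: 0.0162
grip_force: 117.5
```

>>> {"api": "apply_moves", "payload": {
  "plan": [
    [0.0165,0,0,0,0],
    [0.0165,0,0,0,0],
    [0.0165,0,0,0,0]
  ],
  "newtons": 45
}}

```text
t: 22.4
tool_pos: [0.52, 0.2354, 0.2652]
tool_rot: [-2.222, -2.221, 0.0]
contact_force: [0.3, 0.1, -4.0]
opening: 0.0169
grip_force: 65.2
```

>>> {"api": "apply_moves", "payload": {
  "plan": [
    [0.0168,0,0,0,0],
    [0.0168,0,0,0,0],
    [0.0168,0,0,0,0]
  ],
  "newtons": 45
}}

```text
t: 22.65
tool_pos: [0.52, 0.2354, 0.2652]
tool_rot: [2.222, 2.221, 0.0]
contact_force: [-0.8, 0.9, -3.6]
opening: 0.0167
grip_force: 52.1
```

```bash
python3 tilt.py s6 .068
```

```text
t 22.75 [0.52   0.2354 0.2652] [ 0.0417 -0.4427 -4.0757] [-0.3809  0.0237 -0.0026] 0.01687531618329304 52.142064571380615
0.62 1057 y,z rel handle [[-0.009 -0.071]
 [ 0.054 -0.018]
 [ 0.131  0.039]]
tilt deg 0.4 h 0.0800 x0 -0.0012 cost 0.00004
```

>>> {"api": "apply_moves", "payload": {
  "plan": [
    [0.017,0,0,0,0],
    [0.017,0,0,0,0],
    [0.0172,0,0,0,0],
    [0.0172,0,0,0,0]
  ],
  "newtons": 30
}}

```text
t: 23.08
tool_pos: [0.52, 0.2354, 0.2651]
tool_rot: [-2.222, -2.221, 0.0]
contact_force: [-1.0, 0.0, -4.0]
opening: 0.0174
grip_force: 34.7
```

```bash
python3 tilt.py s7 .068
```

```text
t 23.1833 [0.52   0.2354 0.2652] [-0.1006  0.3292 -4.2189] [-0.3877 -0.0335  0.0471] 0.017841834928540707 34.68989968299866Traceback (most recent call last):
  File "tilt.py", line 10, in <module>
    print(o[0]["confidence"],len(C),"y,z rel handle",np.percentile((C-H)[:,1:],[2,50,98],axis=0).round(3))
                                                     ~~~~~~~~~~~~~^^^^^^^^^^^^^^^^^^^^^^^^^^^^^^
    return _quantile_unchecked(
        a, q, axis, out, overwrite_input, method, keepdims, weights)
    return _ureduce(a,
                    func=_quantile_ureduce_func,
    ...<5 lines>...
                    overwrite_input=overwrite_input,
                    method=method)
    r = func(a, **kwargs)
    result = _quantile(arr,
                       quantiles=q,
    ...<2 lines>...
                       out=out,
                       weights=wgt)
    slices_having_nans = np.isnan(arr[-1, ...])
                                  ~~~^^^^^^^^^
IndexError: index -1 is out of bounds for axis 0 with size 0
```

Run:
```python
s=open('tilt.py').read()
s=s.replace('C=cloud(p,o[0]["region"]);C=C[np.linalg.norm(C-H,axis=1)<.22]','C=max([(lambda c:c[np.linalg.norm(c-H,axis=1)<.22])(cloud(p,q["region"])) for q in o],key=len)').replace('if o:','if o and True:').replace('    print(o[0]','    if len(C)<50: raise SystemExit("no jug")\n    print(o[0]')
open('tilt.py','w').write(s)
```

>>> {"api": "apply_moves", "payload": {
  "plan": [
    [0.0173,0,0,0,0],
    [0.0174,0,0,0,0],
    [0.0175,0,0,0,0],
    [0.0175,0,0,0,0]
  ],
  "newtons": 20
}}

```text
t: 23.52
tool_pos: [0.5201, 0.2355, 0.2653]
tool_rot: [-2.222, -2.221, -0.001]
contact_force: [-0.8, 0.2, -3.4]
opening: 0.0176
grip_force: 21.8
```

```bash
python3 tilt.py s8 .068
```

```text
t 23.6167 [0.52   0.2354 0.2652] [-0.4266  0.0595 -3.0652] [-0.3461 -0.022  -0.0394] 0.017467728561235237 22.321294248104095
0.9 1274 y,z rel handle [[-0.012 -0.081]
 [ 0.048 -0.029]
 [ 0.142  0.03 ]]
tilt deg 11.2 h 0.0800 x0 0.0004 cost 0.00003
```

>>> {"api": "apply_moves", "payload": {
  "plan": [
    [0.0176,0,0,0,0],
    [0.0176,0,0,0,0],
    [0.0177,0,0,0,0],
    [0.0177,0,0,0,0]
  ],
  "newtons": 20
}}

```text
t: 23.95
tool_pos: [0.52, 0.2354, 0.2651]
tool_rot: [-2.222, -2.221, -0.0]
contact_force: [0.1, -0.2, -4.6]
opening: 0.0178
grip_force: 11.4
```

```bash
python3 tilt.py s9 .068
```

```text
t 24.05 [0.52   0.2354 0.2651] [ 0.582  -0.3184 -3.262 ] [-0.1286  0.0671 -0.0168] 0.017870962095932773 11.166323572397232
0.67 2213 y,z rel handle [[-0.035 -0.142]
 [ 0.003 -0.064]
 [ 0.065  0.012]]
tilt deg 57.6 h 0.0765 x0 -0.0001 cost 0.00003
```

>>> {"api": "apply_moves", "payload": {
  "plan": [
    [0.01775,0,0,0,0],
    [0.01775,0,0,0,0],
    [0.0178,0,0,0,0],
    [0.0178,0,0,0,0]
  ],
  "newtons": 20
}}

```text
t: 24.38
tool_pos: [0.52, 0.2354, 0.2652]
tool_rot: [-2.222, -2.221, -0.0]
contact_force: [-0.4, 0.3, -3.8]
opening: 0.0178
grip_force: 7.4
```

```bash
python3 tilt.py s10 .072
```

```text
t 24.4833 [0.52   0.2354 0.2652] [-0.0305  0.8414 -4.3536] [-0.1022  0.0268 -0.0201] 0.018062913550356524 7.363913431763649
0.67 2199 y,z rel handle [[-0.038 -0.142]
 [-0.004 -0.066]
 [ 0.06   0.009]]
tilt deg 61.4 h 0.0759 x0 0.0001 cost 0.00003
```

>>> {"api": "apply_moves", "payload": {
  "plan": [
    [0.0178,0,0,-0.006,0],
    [0.0178,0,0,-0.014,0],
    [0.0178,0,0,-0.022,0],
    [0.0178,0,0,-0.028,0],
    [0.0178,0,0,-0.03,0],
    [0.0178,0,0,-0.03,0]
  ]
}}

```text
t: 24.98
tool_pos: [0.5206, 0.2356, 0.2968]
tool_rot: [2.221, 2.22, 0.004]
contact_force: [0.4, -0.3, -4.5]
opening: 0.0174
grip_force: 7.1
```

```bash
python3 tilt.py s11 .075
```

```text
t 25.0833 [0.52   0.2354 0.2952] [ 0.5343 -0.0878 -4.5586] [-0.0125 -0.033  -0.0279] 0.01818060464917135 7.1009619534015656
0.71 2317 y,z rel handle [[-0.042 -0.142]
 [-0.011 -0.068]
 [ 0.057  0.006]]
tilt deg 65.9 h 0.0755 x0 0.0005 cost 0.00002
```

>>> {"api": "apply_moves", "payload": {
  "plan": [
    [0.0178,0,0,0.01,0],
    [0.0178,0,0,0.02,0],
    [0.0178,0.003,0,0.024,0],
    [0.0178,0.006,0,0.028,0],
    [0.0178,0.009,0,0.032,0],
    [0.0178,0.012,0,0.035,0],
    [0.0178,0.015,0,0.038,0],
    [0.0178,0.015,0,0.038,0]
  ]
}}

```text
t: 25.75
tool_pos: [0.5212, 0.2517, 0.2596]
tool_rot: [2.22, 2.221, 0.007]
contact_force: [0.0, -0.1, 2.7]
opening: 0.018
grip_force: 7.5
```

```bash
python3 tilt.py s12 .075
```

```text
t 25.85 [0.5211 0.2513 0.2596] [-0.5055  0.5657  5.8074] [ 0.189  -0.0532 -0.0268] 0.018211278474444967 7.689599096775055
0.55 2315 y,z rel handle [[-0.049 -0.149]
 [-0.022 -0.07 ]
 [ 0.055  0.006]]
tilt deg 72.1 h 0.0733 x0 -0.0012 cost 0.00003
```

>>> {"api": "apply_moves", "payload": {
  "plan": [
    [0.0178,0.005,0,0,0],
    [0.0178,0.01,0,0,0],
    [0.0178,0.015,0,0,0],
    [0.0178,0.02,0,0,0],
    [0.0178,0.02,0,0,0]
  ]
}}

```text
t: 26.27
tool_pos: [0.5195, 0.2712, 0.256]
tool_rot: [-2.22, -2.221, 0.002]
contact_force: [-0.5, 0.3, 1.0]
opening: 0.0181
grip_force: 7.1
```

```bash
python3 tilt.py s13 .075
python3 - <<'E'
from h import *
p=shot("top")
for i in range(1):
    for q in eyes.search_frame("walnut0",p): print(q["confidence"],np.array(q["box"]).round(),atz(p,[(q["box"][0]+q["box"][2])/2,(q["box"][1]+q["box"][3])/2],.09).round(3))
E
```

```text
t 26.3667 [0.5196 0.2706 0.2562] [ 0.2689 -0.3497 -1.5564] [ 0.07    0.0147 -0.016 ] 0.017804640718529535 7.034386172890663
0.65 2190 y,z rel handle [[-0.059 -0.145]
 [-0.038 -0.07 ]
 [ 0.046  0.002]]
tilt deg 79.5 h 0.0721 x0 -0.0005 cost 0.00002
```

>>> {"api": "apply_moves", "payload": {
  "plan": [
    [0.0178,0.003,0,0.003,0],
    [0.0178,0.005,0,0.006,0],
    [0.0178,0.005,0,0.009,0],
    [0.0178,0.005,0,0.012,0],
    [0.0178,0.005,0,0.012,0],
    [0.0178,0.005,0,0.012,0]
  ]
}}

```text
t: 26.97
tool_pos: [0.5219, 0.2772, 0.2495]
tool_rot: [2.221, 2.22, 0.014]
contact_force: [0.5, 4.4, 10.4]
opening: 0.0177
grip_force: 8.5
```

```bash
python3 tilt.py s14 .073
```

```text
t 27.0667 [0.5219 0.2772 0.2495] [ 0.3751  3.2677 10.7158] [0.6346 0.0304 0.0111] 0.017721783587461078 8.520623445510864
0.55 2199 y,z rel handle [[-0.062 -0.138]
 [-0.04  -0.065]
 [ 0.046  0.007]]
tilt deg 82.8 h 0.0749 x0 -0.0022 cost 0.00003
```

>>> {"api": "apply_moves", "payload": {
  "plan": [
    [0.0175,0,0,-0.008,0],
    [0.0175,0,0,-0.016,0],
    [0.0175,0,0,-0.024,0],
    [0.0175,0,0,-0.03,0],
    [0.0175,0,0,-0.03,0],
    [0.0175,0,0,-0.03,0]
  ]
}}

```text
t: 27.57
tool_pos: [0.52, 0.2752, 0.275]
tool_rot: [-2.222, -2.22, 0.001]
contact_force: [-0.2, -0.1, -4.1]
opening: 0.0179
grip_force: 11.4
```

```bash
python3 tilt.py s15 .073
python3 - <<'E'
from h import *
f=[telemetry.get_obs()["contact_force"]];
for i in range(3):
    p=shot("top");f.append(telemetry.get_obs()["contact_force"])
print(np.mean(f,0))
cv2.imwrite("pics/top15.png",p["img"])
i=cv2.imread("pics/s15.png")[90:230,150:330];j=p["img"][170:310,90:270]
cv2.imwrite("pics/v15.png",cv2.resize(np.hstack([i,j]),None,fx=2.2,fy=2.2,interpolation=2))
E
```

```text
t 27.6667 [0.5197 0.2751 0.2743] [ 0.6253 -0.0354 -3.969 ] [ 0.0725 -0.019  -0.056 ] 0.017723727356607117 11.42868161201477
0.78 2261 y,z rel handle [[-0.061 -0.137]
 [-0.04  -0.065]
 [ 0.046  0.008]]
tilt deg 82.7 h 0.0744 x0 -0.0012 cost 0.00003
[ 0.14102619 -0.37809224 -3.90829636]
```

View pics/v15.png

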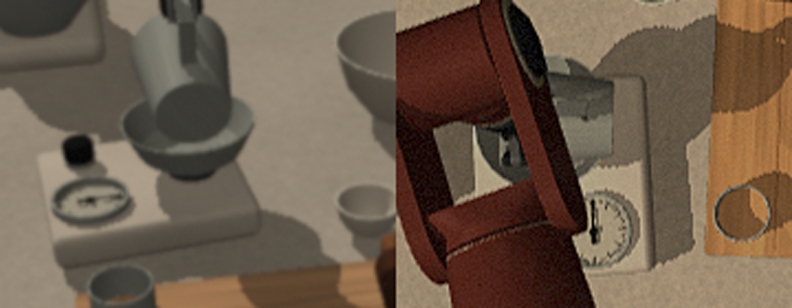

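>>> {"api": "apply_moves", "payload": {
  "plan": [
    [0.0178,-0.015,0,0,0],
    [0.0178,-0.03,0,0.01,0],
    [0.0178,-0.03,0,0.018,0],
    [0.0178,-0.027,0,0.024,0],
    [0.0178,-0.022,0,0.028,0],
    [0.0178,-0.017,0,0.03,0],
    [0.0178,-0.012,0,0.032,0],
    [0.0178,-0.007,0,0.034,0],
    [0.0178,-0.002,0,0.036,0],
    [0.0178,0.003,0,0.037,0],
    [0.0178,0.003,0,0.037,0]
  ]
}}

```text
t: 28.73
tool_pos: [0.5206, 0.2806, 0.2398]
tool_rot: [2.22, 2.223, 0.006]
contact_force: [-1.1, 2.8, 5.8]
opening: 0.0178
grip_force: 8.1
```

```bash
python3 tilt.py s16 .073
```

```text
t 28.8333 [0.5207 0.2801 0.24  ] [-0.2765  2.4664  6.1821] [ 0.3345  0.0796 -0.0134] 0.017804519233682634 8.108124285936356
0.68 2055 y,z rel handle [[-0.079 -0.123]
 [-0.059 -0.062]
 [ 0.031  0.008]]
tilt deg 96.2 h 0.0703 x0 -0.0012 cost 0.00003
```

>>> {"api": "apply_moves", "payload": {
  "plan": [
    [0.016,0,0,0,0],
    [0.016,0,0,0,0],
    [0.016,0,0,0,0],
    [0.016,0,0,-0.01,0],
    [0.016,0,0,-0.02,0],
    [0.016,0,0,-0.03,0],
    [0.016,0,0,-0.03,0],
    [0.016,0,0,-0.03,0]
  ],
  "newtons": 60
}}

```text
t: 29.5
tool_pos: [0.5204, 0.2785, 0.2691]
tool_rot: [2.222, 2.22, 0.002]
contact_force: [-0.2, 0.3, -2.7]
opening: 0.0169
grip_force: 46.2
```

```bash
python3 tilt.py s17 .073
cat > wt.py <<'E'
from h import *
f=[telemetry.get_obs()["contact_force"]]
for i in range(3):
    p=shot("top");f.append(telemetry.get_obs()["contact_force"])
print("F",np.mean(f,0),"t",telemetry.get_obs()["t"])
for q in eyes.search_frame("walnut0",p): print("nut",round(q["confidence"],2),np.array(q["box"]).round())
W={}
for n in("dial_centre","pointer_tip","zero_mark"):
    q=eyes.tip_of(n,p)
    if q: W[n]=atz(p,q[0]["point"],.055);print(n,round(q[0]["confidence"],2),W[n].round(3))
E
python3 wt.py
```

```text
t 29.6 [0.5198 0.2782 0.2676] [-0.668   0.5063 -2.4293] [ 0.1095  0.004  -0.0259] 0.016958125874810093 46.20413661003113
0.7 2203 y,z rel handle [[-0.079 -0.128]
 [-0.056 -0.062]
 [ 0.036  0.009]]
tilt deg 96.3 h 0.0696 x0 -0.0009 cost 0.00003
F [-0.1534399   0.066837   -2.87981225] t 29.75
dial_centre 0.94 [0.399 0.263 0.055]
pointer_tip 0.41 [0.424 0.236 0.055]
zero_mark 0.9 [0.433 0.262 0.055]
```

>>> {"api": "apply_moves", "payload": {
  "plan": [
    [0.016,0,0,-0.025,0],
    [0.016,0,0,-0.055,0],
    [0.016,-0.015,-0.004,-0.06,0],
    [0.016,-0.04,-0.012,-0.06,-0.03],
    [0.016,-0.075,-0.022,-0.06,-0.06],
    [0.016,-0.115,-0.033,-0.06,-0.09],
    [0.016,-0.155,-0.045,-0.06,-0.12],
    [0.016,-0.195,-0.056,-0.06,-0.15],
    [0.016,-0.235,-0.068,-0.06,-0.18],
    [0.016,-0.275,-0.079,-0.06,-0.21],
    [0.016,-0.315,-0.091,-0.06,-0.25],
    [0.016,-0.35,-0.101,-0.05,-0.297]
  ]
}}

```text
t: 30.95
tool_pos: [0.4185, -0.0738, 0.3205]
tool_rot: [1.864, 2.523, 0.002]
contact_force: [1.6, -0.2, -2.3]
opening: 0.0169
grip_force: 46.4
```

```bash
python3 wt.py
python3 - <<'E'
from h import *
goal([.405,-.121,.18],np.radians(107))
E
```

```text
F [ 0.18165095 -0.84021045 -3.12669284] t 31.1
nut 0.69 [168. 230. 177. 238.]
nut 0.65 [143. 220. 155. 229.]
nut 0.6 [158. 221. 172. 232.]
nut 0.52 [142. 214. 152. 229.]
nut 0.38 [394. 195. 434. 226.]
dial_centre 0.73 [0.391 0.269 0.055]
pointer_tip 0.58 [0.698 0.193 0.055]
zero_mark 0.76 [0.425 0.27  0.055]
now 31.3 [ 0.4191 -0.0708  0.3185] psi 107.1 tilt [ 0.001  0.    -1.   ] q [-0.34 -0.48  1.96  0.    1.67 -0.64] shift [-0.0438 -0.0283  0.1385] roll 0.001
```

>>> {"api": "apply_moves", "payload": {
  "plan": [
    [0.016,-0.02,-0.014,0.03,0],
    [0.016,-0.044,-0.028,0.06,0],
    [0.016,-0.044,-0.028,0.095,0],
    [0.016,-0.044,-0.028,0.12,0],
    [0.016,-0.044,-0.028,0.134,0],
    [0.0168,-0.044,-0.028,0.138,0],
    [0.0172,-0.044,-0.028,0.138,0]
  ]
}}

```text
t: 31.88
tool_pos: [0.4047, -0.1206, 0.179]
tool_rot: [-1.865, -2.525, 0.001]
contact_force: [0.0, 1.0, -2.8]
opening: 0.0177
grip_force: 30.6
```

```bash
sed -i 's/D=C-H;/D=(C-H)@np.array([[np.sin(a),np.cos(a),0],[-np.cos(a),np.sin(a),0],[0,0,1]]);/; s/print(o\[0\]\["confidence"\],len(C),.*$/print(o[0]["confidence"],len(C))/' tilt.py; python3 tilt.py s18 .073
```

```text
t 31.9833 [ 0.406  -0.1216  0.1818] [ 0.1446  0.1595 -2.0157] [0.0585 0.0223 0.019 ] 0.017440939222693307 30.537988543510437
0.93 4240
tilt deg 93.2 h 0.0726 x0 -0.0021 cost 0.00002
```

>>> {"api": "apply_moves", "payload": {
  "plan": [
    [0.0174,-0.01,0,0,0],
    [0.0174,-0.02,0,0,0],
    [0.0174,-0.03,0,0,0],
    [0.0174,-0.04,0,0,0],
    [0.0174,-0.05,0,0,0],
    [0.0174,-0.06,0,0,0],
    [0.0174,-0.07,0,0,0],
    [0.0174,-0.07,0,0,0]
  ],
  "newtons": 25
}}

```text
t: 32.65
tool_pos: [0.4259, -0.1906, 0.1806]
tool_rot: [1.871, 2.523, -0.0]
contact_force: [-0.1, 2.3, 0.6]
opening: 0.0175
grip_force: 24.3
```

```bash
python3 tilt.py s19 .073
```

```text
t 32.75 [ 0.4255 -0.1895  0.1801] [-0.0807  0.9732 -0.956 ] [0.1688 0.0343 0.025 ] 0.017575755102259533 23.997666835784912
0.94 3692
tilt deg 69.1 h 0.0833 x0 -0.0017 cost 0.00003
```

>>> {"api": "apply_moves", "payload": {
  "plan": [
    [0.0174,-0.01,0,-0.003,0],
    [0.0174,-0.02,0,-0.005,0],
    [0.0174,-0.03,0,-0.007,0],
    [0.0174,-0.04,0,-0.008,0],
    [0.0174,-0.05,0,-0.008,0],
    [0.0174,-0.05,0,-0.008,0]
  ]
}}

```text
t: 33.25
tool_pos: [0.4404, -0.2385, 0.1884]
tool_rot: [1.87, 2.523, -0.001]
contact_force: [-0.9, 1.4, -1.1]
opening: 0.0173
grip_force: 26.6
```

```bash
python3 tilt.py s20 .08
python3 - <<'E'
from h import *
goal([.52,-.10,.22],np.radians(90))
E
```

```text
t 33.35 [ 0.4403 -0.2377  0.1885] [-0.801   1.2165 -1.3513] [0.0645 0.1031 0.0025] 0.017489864204034873 26.484678089618683
0.97 2906
tilt deg 48.7 h 0.0764 x0 -0.0024 cost 0.00003
now 33.35 [ 0.4403 -0.2377  0.1885] psi 106.9 tilt [ 0.001 -0.002 -1.   ] q [-0.64 -0.21  1.96 -0.    1.38 -0.94] shift [ 0.1084  0.1164 -0.0316] roll 0.296
```

>>> {"api": "apply_moves", "payload": {
  "plan": [
    [0.016,0,0,-0.01,0],
    [0.016,0.01,0.003,-0.03,0],
    [0.016,0.03,0.02,-0.04,0.05],
    [0.016,0.055,0.045,-0.04,0.1],
    [0.016,0.08,0.07,-0.04,0.15],
    [0.016,0.105,0.095,-0.04,0.2],
    [0.016,0.13,0.12,-0.04,0.25],
    [0.016,0.155,0.143,-0.035,0.296],
    [0.016,0.175,0.16,-0.02,0.296],
    [0.016,0.191,0.173,-0.01,0.296],
    [0.016,0.191,0.173,-0.002,0.296],
    [0.016,0.191,0.173,-0.002,0.296]
  ],
  "newtons": 60
}}

```text
t: 34.35
tool_pos: [0.5488, -0.0025, 0.1885]
tool_rot: [-2.217, -2.224, 0.004]
contact_force: [-0.3, -0.8, -3.4]
opening: 0.017
grip_force: 50.3
```

```bash
python3 tilt.py s21 .076
```

```text
t 34.45 [ 0.5495 -0.0039  0.1904] [ 0.2626 -0.5055 -3.2605] [-0.1206  0.0062 -0.0121] 0.016987560569201768 50.31470596790314
0.81 2129
tilt deg 46.0 h 0.0784 x0 -0.0030 cost 0.00002
```

>>> {"api": "apply_moves", "payload": {
  "plan": [
    [0.0168,0,0,0.008,0],
    [0.0174,0,0,0.014,0],
    [0.0174,0,0,0.02,0],
    [0.0174,-0.009,0,0.022,0],
    [0.0174,-0.017,0,0.024,0],
    [0.0174,-0.026,0,0.028,0],
    [0.0174,-0.034,0,0.032,0],
    [0.0174,-0.043,0,0.036,0],
    [0.0174,-0.051,0,0.041,0],
    [0.0174,-0.058,0,0.047,0],
    [0.0174,-0.065,0,0.052,0],
    [0.0174,-0.065,0,0.052,0]
  ],
  "newtons": 25
}}

```text
t: 35.45
tool_pos: [0.5511, -0.0716, 0.1398]
tool_rot: [2.219, 2.216, -0.0]
contact_force: [-0.2, -4.0, 7.2]
opening: 0.0178
grip_force: 27.9
```

```bash
python3 tilt.py s22 .077
```

```text
t 35.55 [ 0.5513 -0.0712  0.1402] [ 0.5121 -4.4156  5.0521] [-0.5266 -0.025  -0.0488] 0.017642294145226143 27.739388644695282
0.68 1535
tilt deg 27.7 h 0.0826 x0 -0.0023 cost 0.00004
```

>>> {"api": "apply_moves", "payload": {
  "plan": [
    [0.0177,-0.006,0,0.002,0],
    [0.0177,-0.014,0,0.005,0],
    [0.0177,-0.02,0,0.01,0],
    [0.0177,-0.025,0,0.015,0],
    [0.0177,-0.029,0,0.02,0],
    [0.0177,-0.033,0,0.025,0],
    [0.0177,-0.036,0,0.029,0],
    [0.0177,-0.036,0,0.029,0]
  ],
  "newtons": 20
}}

```text
t: 36.22
tool_pos: [0.5494, -0.1054, 0.1083]
tool_rot: [2.222, 2.221, -0.002]
contact_force: [0.8, -2.6, 1.7]
opening: 0.018
grip_force: 13.4
```

```bash
python3 tilt.py s23 .077
```

```text
t 36.3167 [ 0.5494 -0.1046  0.1087] [ 0.606  -0.475  -1.0348] [-0.3119 -0.0457 -0.0249] 0.01782825718271918 13.122433125972748
0.67 1004
tilt deg 6.5 h 0.0787 x0 -0.0015 cost 0.00005
```

>>> {"api": "apply_moves", "payload": {
  "plan": [
    [0.0177,-0.003,0,0.004,0],
    [0.0177,-0.005,0,0.008,0],
    [0.0177,-0.006,0,0.011,0],
    [0.0177,-0.006,0,0.013,0],
    [0.0177,-0.006,0,0.013,0]
  ]
}}

```text
t: 36.73
tool_pos: [0.5497, -0.1107, 0.0959]
tool_rot: [2.221, 2.221, -0.0]
contact_force: [-0.3, -3.3, 2.8]
opening: 0.018
grip_force: 13.4
```

```bash
python3 tilt.py s24 .077
```

```text
t 36.8333 [ 0.5497 -0.1104  0.0961] [ 0.2864 -2.7076  0.3869] [-0.3052 -0.0037 -0.02  ] 0.017458726176041797 13.271943926811218
0.66 992
tilt deg -1.0 h 0.0784 x0 -0.0019 cost 0.00006
```

Upright; release, rise straight, and look.

>>> {"api": "apply_moves", "payload": {
  "plan": [
    [0.03,0,0,0,0],
    [0.05,0,0,0,0],
    [0.05,0,0,0,0],
    [0.05,0,0,0,0],
    [0.05,0,0,-0.03,0],
    [0.05,0,0,-0.07,0],
    [0.05,0,0,-0.11,0],
    [0.05,0.03,0,-0.15,0],
    [0.05,0.06,0,-0.17,0],
    [0.05,0.09,0,-0.17,0],
    [0.05,0.1,0,-0.17,0],
    [0.05,0.1,0,-0.17,0]
  ]
}}

```text
t: 37.83
tool_pos: [0.5495, -0.0082, 0.2664]
tool_rot: [2.217, 2.226, 0.001]
contact_force: [-0.1, -0.1, -0.4]
opening: 0.0499
grip_force: 0.0
```

```bash
python3 jug.py j3 .02; python3 wt.py
python3 - <<'E'
from h import *
p=shot("wrist")
for q in eyes.search_frame("walnut0",p): print("wristnut",round(q["confidence"],2),np.array(q["box"]).round())
C=cloud(p,eyes.outline_of("jug",p)[0]["region"])
print("rim z",np.percentile(C[:,2],[1,97,99.5]).round(4))
k=C[np.hypot(C[:,0]-.55,C[:,1]+.012)<.03];print("floor z",np.percentile(k[:,2],[5,50,95]).round(4))
k=C[C[:,2]>.130];A=np.c_[k[:,:2],np.ones(len(k))];print("rim plane",np.linalg.lstsq(A,k[:,2],rcond=None)[0].round(4))
for t in("tin_left","tin_right","cutter","rolling_pin","ramekin","sugar_jar"):
    for nm,z in(("top",.02 if t in("cutter","rolling_pin") else 0),): 
        pp=shot(nm);q=eyes.tip_of(t,pp);print(t,[(np.array(atz(pp,i["point"],z)).round(3),round(i["confidence"],2)) for i in q[:1]])
E
```

```text
jug [281.4 186.5] 0.84 [ 0.5516 -0.0219  0.02  ]
jug_lip [278.1 155.7] 0.59 [0.5477 0.0322 0.135 ]
tin_left [ 0.5336 -0.2448  0.008 ]
conf 0.6 rim centre [ 0.5491 -0.0211] 2331 box [219.7, 138.0, 340.3, 302.4] zmax [0.0895 0.1349 0.1363]
now 38.1833 [ 0.5494 -0.0114  0.2653] psi 89.9 tilt [-0.002  0.    -1.   ] q [-0.16 -0.14  1.77 -0.    1.51 -0.15] shift [-0.0097 -0.0002  0.0303] roll 0
F [ 0.04877681  0.11148401 -0.28928797] t 38.3333
nut 0.72 [144. 216. 157. 231.]
nut 0.56 [158. 221. 168. 234.]
nut 0.5 [140. 213. 152. 226.]
nut 0.5 [166. 209. 180. 225.]
dial_centre 0.8 [0.395 0.259 0.055]
pointer_tip 0.56 [0.427 0.239 0.055]
zero_mark 0.62 [0.427 0.26  0.055]
wristnut 0.74 [369.  58. 447. 284.]
rim z [0.0232 0.1361 0.1368]
floor z [0.0237 0.025  0.0261]
rim plane [1.000e-04 1.650e-02 1.351e-01]
tin_left [(array([ 0.528, -0.253,  0.   ]), 0.81)]
tin_right [(array([ 0.563, -0.359,  0.   ]), 0.97)]
cutter [(array([0.71 , 0.204, 0.02 ]), 0.61)]
rolling_pin [(array([ 0.69 , -0.012,  0.02 ]), 0.82)]
ramekin [(array([0.711, 0.204, 0.   ]), 0.75)]
sugar_jar [(array([ 0.696, -0.221,  0.   ]), 0.92)]
```

>>> {"api": "apply_moves", "payload": {
  "plan": [
    [0.05,0.04,-0.007,-0.01,0],
    [0.05,0.08,-0.015,-0.02,0],
    [0.05,0.12,-0.022,-0.02,0],
    [0.05,0.16,-0.03,-0.02,0],
    [0.05,0.2,-0.037,-0.02,0],
    [0.05,0.23,-0.045,-0.02,0],
    [0.05,0.25,-0.05,-0.02,0],
    [0.05,0.25,-0.05,-0.02,0],
    [0.05,0.25,-0.05,-0.02,0]
  ]
}}

```text
t: 40.03
tool_pos: [0.4992, 0.2404, 0.2861]
tool_rot: [2.218, 2.224, -0.0]
contact_force: [0.6, -0.6, -0.2]
opening: 0.0498
grip_force: 0.0
```

Run:
```python
from ang import *
p=shot("wrist");cv2.imwrite("pics/b1.png",p["img"])
for q in eyes.search_frame("walnut0",p): 
    b=q["box"];print("nut",round(q["confidence"],2),np.array(b).round(),atz(p,[(b[0]+b[2])/2,(b[1]+b[3])/2],.085).round(3))
W={n:[(atz(p,i["point"],.055).round(4),round(i["confidence"],2)) for i in eyes.tip_of(n,p)[:1]] for n in("dial_centre","pointer_tip","zero_mark")};print(W)
# brown pixels per component
h=cv2.cvtColor(p["img"],cv2.COLOR_BGR2HSV)
C=cloud(p);k=C[(np.hypot(C[:,0]-.52,C[:,1]-.312)<.05)];print(np.percentile(k[:,2],[2,25,50,75,98]).round(3))
c=W["dial_centre"][0][0]
for n in("pointer_tip","zero_mark"):
    if W[n]: v=W[n][0][0]-c;print(n,np.arctan2(v[1],v[0]))
X,Y,r,d=analyse(p,[.3953,.2625])
R_=np.hypot(X,Y);A=np.arctan2(Y,X)
for lo,hi in((.012,.024),(.029,.036)):
    for a in np.arange(-1.2,.5,.05):
        m=(R_>lo)&(R_<hi)&(A>=a)&(A<a+.05);f=d[m].mean()
        if f>.35: print(lo,"angle %.2f dark %.2f"%(a+.025,f))
```

```text
nut 0.95 [304. 129. 340. 164.] [0.544 0.281 0.085]
nut 0.88 [268.  73. 300. 106.] [0.503 0.338 0.085]
nut 0.74 [285. 111. 319. 140.] [0.522 0.302 0.085]
nut 0.58 [302.  62. 332. 101.] [0.536 0.346 0.085]
nut 0.56 [265. 130. 302. 172.] [0.503 0.276 0.085]
nut 0.42 [384. 263. 447. 402.] [0.679 0.041 0.085]
{'dial_centre': [(array([0.401, 0.259, 0.055]), 0.7)], 'pointer_tip': [(array([0.423, 0.24 , 0.055]), 0.59)], 'zero_mark': [(array([0.43 , 0.262, 0.055]), 0.92)]}
[0.066 0.068 0.093 0.099 0.126]
pointer_tip -0.6969009025829815
zero_mark 0.11614162687999044
0.012 angle -0.72 dark 0.92
0.012 angle -0.67 dark 0.52
0.029 angle -0.72 dark 0.60
0.029 angle 0.08 dark 0.38
0.029 angle 0.13 dark 0.36
```

```bash
python3 -c "
from station import ctrl
print(ctrl.finish_job())"
```

```text
the job is handed in; nothing more can be done
None
```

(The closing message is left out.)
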